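# Swap two test-bench units and build the test stack

## Robot

A 6-joint arm with a two-finger parallel gripper is mounted at the origin on the work surface. World frame = base frame: x ahead of the robot, y to its left, z up, the work surface at z = 0. Lengths are in m, angles in degrees, forces in N, time in s.
With the tool pointing down it reaches from about 0.25 to 0.775 m from the base axis. Payload 4 kg.
Tool frame: the origin (TCP) lies between the finger pads; the fingertips stand ahead of it and the grasp point (between the pads) lies 6 mm ahead of it (bot.finger_overhang is the z of the fingertips in the tool frame, in m); z points along the fingers, y is the line along which they close (so a half turn about z gives the same grasp; the last joint's range is limited). The gripper opens to 85 mm and grips with 20 to 120 N. Pads are 22 mm wide; open, the fingers measure 114 mm over their backs; the gripper's body (76 mm by 85 mm) begins 54 mm behind the grasp point. The pads swing forward as they close: fully open they stand 13 mm farther back than shut.
Start: joints at [61.988, 4.996, 78.535, -0, 96.463, -5.907], TCP at [0.207, 0.51, 0.256] pointing down, gripper open.
Joint ranges: [-177.83, 177.83], [-43.37, 116.18], [15.69, 146.23], [-61.86, 241.86], [9.47, 152.12], [-147.06, 147.06]. Speed limits (degrees/s): [159.86, 159.86, 180, 180, 180, 180].

## Interface

Orientations are given as a 3x3 rotation matrix whose columns are the frame's x, y, z axes.
In Python, from station import bot gives the robot as it stands.
- The arm moves only by the tool jog_arm, never from a script. Its argument "deltas" is a list of rows, each an object of numbers: "x", "y", "z": the shift along the world's x, y, z in mm; "yaw": the turn about the world's z in degrees. In form: [{"x": .., "y": .., "z": .., "yaw": ..}, ...]. A call has 1 to 8 rows; each row is the pose to reach, as a shift and turn from the pose commanded when the call began; what a row does not reach only later rows make up. A row lasts 1/8 s, in which the tool goes at most 62.5 mm and 10.7 degrees, less where a joint would pass 70% of its speed; a pose out of reach is approached as far as the arm can. A call with a gripper value outside its range is refused whole. "claw" is the finger opening in mm, from 0 to 85.4, set as the call begins (left out, the last holds). The fingers move at their own pace and stop on an object; the grip force is fixed at half the most. Time passes only in rows, so rows that repeat a pose let the fingers close. It gives the time, the measured TCP pose, the force, the opening and the grip force at its end, in the units of the state.
- bot.get_obs(): the state, without advancing time (a new reading comes with each control period).
- bot.snapshot(name): name is "scene" or "side" or "wrist"; returns the picture (420x560x3 uint8, red, green, blue); there is no depth.
- bot.camera_info(name): a dict with "fx", "fy", "cx", "cy" (pixels), "dist" ([k1, k2, p1, p2, k3] as OpenCV has them; the pictures are not rectified), "R" (3x3) and "t" (3): a world point X has camera coordinates R X + t; the wrist camera has in their place "mount" (4x4, takes a point from camera to tool coordinates, whose origin is the TCP and whose axes are the flange's). Camera axes: x right, y down, z forward; pixel columns grow to the right and rows downward; lengths in m; the calibration is good to about 2 mm. A picture is of the moment at which its call begins: read the wrist's pose just before it. camera_info takes no time and is no camera call.
- bot.job_done(): hands the job in; it is judged then, once.
The state is a dict: "time": time; "joints": joint angles; "qd": joint speeds; "joint_torque": joint torques, N m; "ee_pos": TCP position; "ee_rot": TCP orientation; "ft_force": force on the tool from outside, world axes, zero at the start; "torque": the same for the moment, N m; "opening": finger opening in m; "grasp_force": force on a finger pad.
Only numpy, scipy, OpenCV 4.12 (cv2) and the standard library are available. Lean on these libraries where they do the work, as an engineer would, in place of code of your own. Each camera call takes 0.05 s, during which the arm holds its last target. There are 200 camera calls.

## Task

The power supply and the finned heat sink are on each other's test stands: swap them, so that the heat sink ends up on the stand with four corner posts and the power supply on the stand with two end rails (the empty aluminium tray is free for parking a unit on the way). Then finish the stack on the power supply, widest base first: the relay box on it and the antenna on top of the relay box. Everything stands upright, centred and, apart from the round antenna, square with what is under it; do not push the mouse, the multimeter or the roll of tape about.

Things in the scene. Friction and masses are not known exactly. Their poses are not given: they have to be found in the camera images.
- power_supply: Power supply unit: steel box, 104 (x) x 60 (y) x 32 mm high, 0.4 kg, with a row of five brass terminals on top at its -x end and dark slots across the rest of the flat top. Loose. At the start it lies on the post stand, nearly centred, long side along the stand's. Origin: centre of its underside; z up.
- heat_sink: Heat sink: bare aluminium block with eight upright fins, 84 (x, along the fins) x 56 (y) x 30 mm high, 0.25 kg; the outermost fins are its long side faces, full height, stiff enough to grip across y. Loose. At the start it lies on the rail stand, nearly centred, long side along the stand's. Origin: centre of its underside; z up.
- relay_box: Relay box: light grey plastic box, 64 (x) x 46 (y) x 34 mm high, 0.12 kg, with a flat white panel and four small screws on its flat top. Loose, lying on the bench. Origin: centre of its underside; z up.
- antenna: Stub antenna: round steel foot of 40 mm diameter and 14 mm height with a black upright rod of 12 mm diameter in its middle, 60 mm high in all, 0.07 kg. Loose, standing on the bench. Origin: centre of its underside; z up along the rod.
- post_stand: Test stand with posts: fixed black plastic platform, 150 (x) x 130 (y) mm, its flat deck 36 mm above the bench, with four short white corner posts (9 mm diameter, rising 12 mm above the deck, at x = +-67, y = +-57 mm). Origin: bench level under the middle of the deck; x along its long side, z up.
- rail_stand: Test stand with rails: fixed black plastic platform, 150 (x) x 130 (y) mm, its flat deck 36 mm above the bench, with a low white rail (8 mm thick, 110 mm long, rising 12 mm above the deck) along each short end, at x = +-70 mm. Origin: bench level under the middle of the deck; x along its long side, z up.
- tray: Empty parking tray: fixed shallow aluminium tray, 160 (x) x 135 (y) mm, floor 4 mm above the bench, rim 4 mm thick and 10 mm above the bench. Origin: bench level under its middle; x along its long side.
- mouse: Bystander: black computer mouse, 105 (x) x 62 (y) x 34 mm high, loose on the bench; leave it where it is. Origin: centre of its underside.
- multimeter: Bystander: yellow hand multimeter lying on its back, 130 (x) x 68 (y) x 38 mm high with its dial, loose on the bench; leave it where it is. Origin: centre of its underside.
- tape_roll: Bystander: flat roll of brown tape lying on the bench, 70 mm outer and 50 mm inner diameter, 19 mm high, loose; leave it where it is. Origin: centre of its underside.
Not all that is in view belongs to the job. Leave any red look-alike of the power_supply alone.

How it is judged:
By the outcome, as a careful person would: the job done as asked, in the order asked, and still so for the second after the job is handed in, with the robot touching nothing.
It also fails if it takes over 141 s, if anything falls off the work surface, if the arm or the gripper's body presses on something with over 40 N, if the wrist force passes 120 N, or if a joint passes its speed limit or range.

## Working session

There is one attempt and no reset: what is moved stays moved. The work goes in short steps, Python scripts to look and compute and a tool call to move; the robot and the scene stay as the last step left them, time stands still between calls to the robot, and variables do not carry over. Pictures are saved under pics/ and viewed, at most 14 in all, crops included, and the job is handed in when it is done.

Besides the shell and the picture viewer there is one more tool, called in YAML: its name, and indented under it one key for each argument. jog_arm: Moves the arm, as the interface text tells. Its arguments: {"type":"object","properties":{"deltas":{"type":"array","items":{"type":"object","properties":{"x":{"type":"number"},"y":{"type":"number"},"z":{"type":"number"},"yaw":{"type":"number"}}}},"claw":{"type":"number"}},"required":["deltas"]}

```bash
ls; mkdir -p pics; cat > h.py <<'E'
from station import bot
import numpy as np, cv2
def K(c): return np.array([[c['fx'],0,c['cx']],[0,c['fy'],c['cy']],[0,0,1.]])
def cam(name):
    c=bot.camera_info(name)
    if 'R' in c: R=np.array(c['R']);t=np.array(c['t'])
    else:
        o=bot.get_obs();T=np.eye(4);T[:3,:3]=o['ee_rot'];T[:3,3]=o['ee_pos'];T=T@np.array(c['mount']);R=T[:3,:3].T;t=-R@T[:3,3]
    return dict(K=K(c),d=np.array(c['dist'],float),R=R,t=t)
def onplane(c,uv,z):
    p=cv2.undistortPoints(np.array(uv,float).reshape(-1,1,2),c['K'],c['d']).reshape(-1,2)
    D=np.c_[p,np.ones(len(p))]@c['R']; C=-c['R'].T@c['t']
    return C+D*((z-C[2])/D[:,2])[:,None]
def proj(c,X):
    return cv2.projectPoints(np.array(X,float).reshape(-1,1,3),cv2.Rodrigues(c['R'])[0],c['t'],c['K'],c['d'])[0].reshape(-1,2)
def snap(name,f):
    c=cam(name); im=bot.snapshot(name); cv2.imwrite('pics/'+f+'.png',im[:,:,::-1]); np.save('pics/'+f+'.npy',c,allow_pickle=True); return c,im
def load(f): return np.load('pics/'+f+'.npy',allow_pickle=True).item(), cv2.imread('pics/'+f+'.png')
E
python3 - <<'E'
from h import *
for n in ['scene','side','wrist']:
    c,im=snap(n,n+'0'); print(n,-c['R'].T@c['t'],c['R'][2],c['K'][0,0])
o=bot.get_obs();print(o['time'],o['ee_pos'],np.round(o['ee_rot'],3),bot.finger_overhang,o['opening'])
print(bot.camera_info('wrist'))
a=cv2.imread('pics/scene0.png');b=cv2.imread('pics/side0.png')
E
```

```text
pics
scene [ 1.01007145 -0.62307355  0.91015187] [-0.35906119  0.56079026 -0.74604916] 397.1629497689735
side [0.27150254 0.54769028 0.86924924] [ 0.33935008 -0.54313375 -0.76801513] 458.9529572681863
wrist [0.12932859 0.54138792 0.37362181] [ 0.30310741 -0.12537785 -0.94467259] 294.15003534252605
0.15 [0.20679691 0.50928401 0.25539685] [[-0.927  0.376 -0.001]
 [ 0.376  0.927 -0.002]
 [ 0.    -0.002 -1.   ]] 0.025 0.0853374312159884
{'fx': 294.15003534252605, 'fy': 294.15003534252605, 'cx': 279.0467176573643, 'cy': 212.15376495432287, 'dist': array([-0.02695989,  0.        ,  0.        ,  0.        ,  0.        ]), 'mount': array([[ 4.14807022e-04, -9.44610123e-01, -3.28194369e-01,
         8.38879634e-02],
       [ 9.99999858e-01,  5.02104268e-04, -1.81251772e-04,
         4.14645043e-04],
       [ 3.36000052e-04, -3.28194247e-01,  9.44610196e-01,
        -1.18375192e-01],
       [ 0.00000000e+00,  0.00000000e+00,  0.00000000e+00,
         1.00000000e+00]])}
```

View pics/scene0.png

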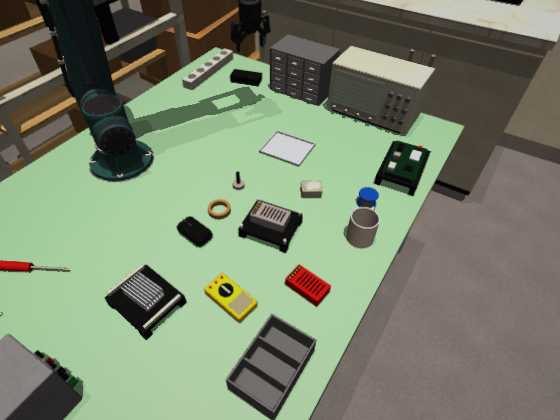

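View pics/side0.png

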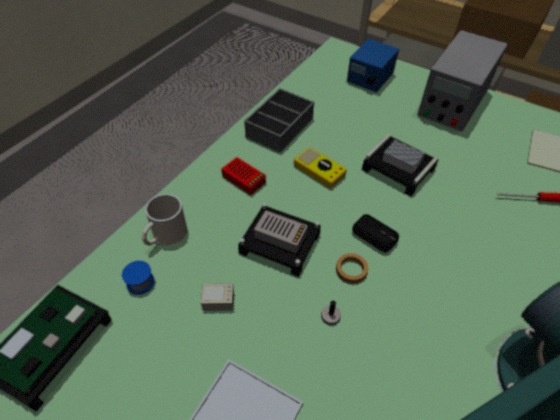

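The scene view shows the PSU on the post stand (271,222), the heat sink on the rail stand (146,297), the relay box (311,188), the antenna (238,181) and the tray (287,148). The red box at (307,284) is the PSU look-alike. The side view shows the PSU at (281,232), heat sink (402,157), relay box (217,297), antenna (331,313) and tray (246,400).

```bash
python3 - <<'E'
from h import *
s,a=load('scene0'); d,b=load('side0')
for n,p,q,z in [('psu',(271,214),(282,230),.068),('hs',(145,289),(404,155),.066),('relay',(312,184),(217,294),.034),('ant foot',(238,186),(331,315),.007),('tray',(287,148),(247,410),.004),('mouse',(194,231),(376,233),.017),('mm',(231,297),(320,167),.02),('tape',(219,209),(352,267),.01),('red',(307,285),(244,175),.02),('mug',(362,228),(166,220),.05),('blue',(368,197),(139,277),.03)]:
    print(n,np.round(onplane(s,p,z)[0],3),np.round(onplane(d,q,z)[0],3))
x=cv2.resize(b[180:340,180:400],None,fx=3.5,fy=3.5,interpolation=cv2.INTER_CUBIC)
cv2.imwrite('pics/crop1.png',x)
E
```

```text
psu [0.607 0.016 0.068] [0.594 0.028 0.068]
hs [ 0.48  -0.355  0.066] [ 0.466 -0.345  0.066]
relay [0.632 0.22  0.034] [0.63  0.217 0.034]
ant foot [0.422 0.107 0.007] [0.416 0.117 0.007]
tray [0.454 0.364 0.004] [0.453 0.361 0.004]
mouse [ 0.43  -0.122  0.017] [ 0.427 -0.118  0.017]
mm [ 0.651 -0.241  0.02 ] [ 0.642 -0.233  0.02 ]
tape [ 0.434 -0.009  0.01 ] [ 0.432 -0.009  0.01 ]
red [ 0.796 -0.106  0.02 ] [ 0.791 -0.099  0.02 ]
mug [0.843 0.123 0.05 ] [0.837 0.136 0.05 ]
blue [0.803 0.266 0.03 ] [0.794 0.273 0.03 ]
```

View pics/crop1.png

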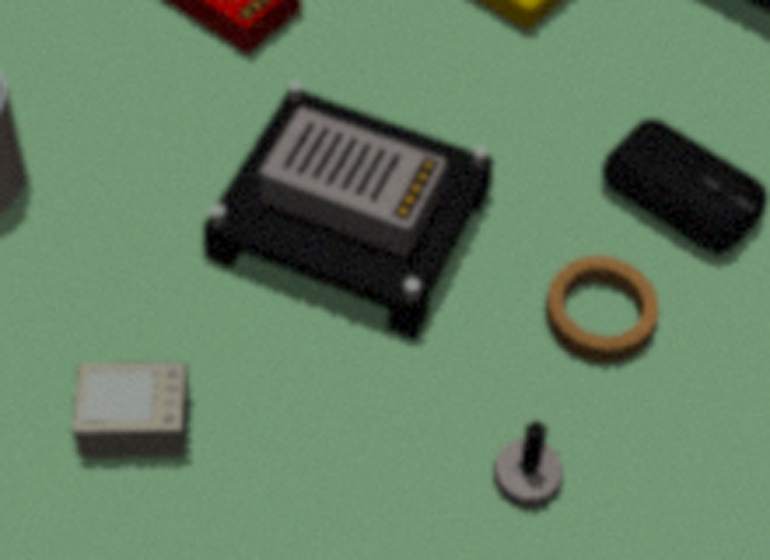

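The crop confirms it: a grey box with five brass terminals at its right end (crop 415,190) on a black deck with four white corner posts. It is not the red box at the top. Relay box is at crop (130,405), antenna at (530,470).

```bash
python3 - <<'E'
from h import *
d,b=load('side0'); s,a=load('scene0')
f=lambda L:np.array(L)/3.5+180
P=onplane(d,f([(295,90),(480,153),(413,285),(218,211)]),.048); print('posts',P.round(3),P.mean(0)); 
ang=lambda v:np.degrees(np.arctan2(v[1],v[0]))
print(ang(P[1]-P[0]),ang(P[2]-P[3]),np.linalg.norm(P[1]-P[0]),np.linalg.norm(P[2]-P[1]))
Q=onplane(d,f([(300,105),(445,158),(408,230),(262,178)]),.068); print('psu',Q.round(3),Q.mean(0),ang(Q[1]-Q[0]),ang(Q[2]-Q[3]))
Q=onplane(d,f([(83,365),(187,365),(187,432),(75,432)]),.034); print('relay',Q.mean(0),ang(Q[1]-Q[0]),ang(Q[2]-Q[3]))
x=cv2.resize(b[120:200,350:450],None,fx=7,fy=7,interpolation=cv2.INTER_CUBIC)
cv2.imwrite('pics/crop2.png',x)
E
```

```text
posts [[ 0.675 -0.023  0.048]
 [ 0.545 -0.045  0.048]
 [ 0.528  0.067  0.048]
 [ 0.66   0.087  0.048]] [0.6019503  0.02146003 0.048     ]
-170.57706392926283 -171.35470881671242 0.13244992299398248 0.11246160515239755
psu [[ 0.656 -0.     0.068]
 [ 0.555 -0.014  0.068]
 [ 0.545  0.046  0.068]
 [ 0.642  0.062  0.068]] [0.59941353 0.02335535 0.068     ] -171.9635939593997 -170.50542422274626
relay [0.62836432 0.21560452 0.034     ] -146.8839309908485 -146.94405615268735
```

View pics/crop2.png

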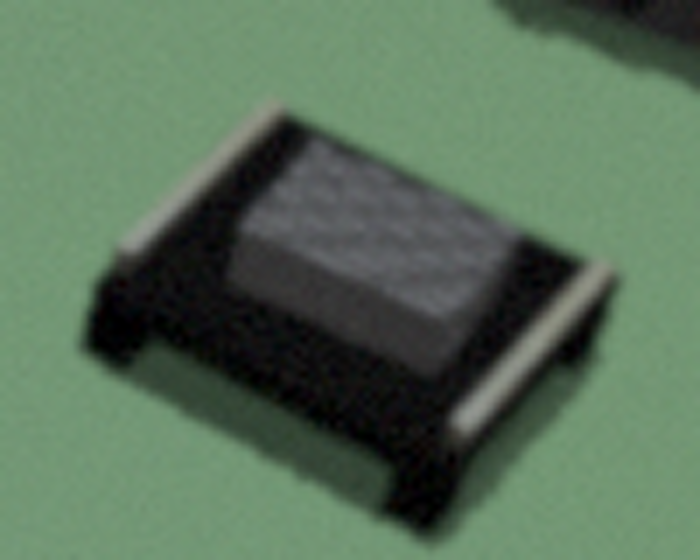

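Crop 2 shows the heat sink between two white rails, running (128,248)–(278,108) and (458,430)–(605,268) in crop pixels.

```bash
python3 - <<'E'
from h import *
d,b=load('side0')
f=lambda L:np.array(L)/7+np.array([350,120])
ang=lambda v:np.degrees(np.arctan2(v[1],v[0]))
P=onplane(d,f([(128,248),(278,108),(605,268),(458,430)]),.048); print(P.round(3),P.mean(0),ang(P[1]-P[0]),ang(P[2]-P[3]),ang(P[2]-P[1]),ang(P[3]-P[0]))
Q=onplane(d,f([(240,232),(312,150),(518,238),(450,320)]),.066); print(Q.round(3),Q.mean(0),ang(Q[1]-Q[0]),ang(Q[3]-Q[0]),ang(Q[2]-Q[1]))
o=bot.get_obs();print(o['joints'])
E
```

```text
[[ 0.547 -0.313  0.048]
 [ 0.533 -0.415  0.048]
 [ 0.395 -0.4    0.048]
 [ 0.409 -0.293  0.048]] [ 0.47086167 -0.35502495  0.048     ] -97.70528367105732 -97.1752675120983 173.4647977510064 171.71273356277902
[[ 0.51  -0.324  0.066]
 [ 0.507 -0.379  0.066]
 [ 0.425 -0.376  0.066]
 [ 0.429 -0.323  0.066]] [ 0.46758639 -0.35073312  0.066     ] -93.75694356500254 179.5075542250614 177.94483872074838
[ 6.19891573e+01  5.03135561e+00  7.86039846e+01  1.34529027e-03
  9.64630306e+01 -5.90725724e+00]
```

jog_arm:
  deltas:
    - {"x": 16,"y": -54,"yaw": -10}
    - {"x": 33,"y": -108,"yaw": -20}
    - {"x": 49,"y": -162,"yaw": -30}
    - {"x": 65,"y": -215,"yaw": -40}
    - {"x": 81,"y": -269,"yaw": -50}
    - {"x": 98,"y": -323,"yaw": -60}
    - {"x": 114,"y": -376,"yaw": -70}
    - {"x": 130,"y": -430,"yaw": -79}

```text
invalid input at $.deltas[0]: expected keys x, y, z, yaw
```

jog_arm:
  deltas:
    - {"x": 16,"y": -54,"z": -10,"yaw": -10}
    - {"x": 33,"y": -108,"z": -20,"yaw": -20}
    - {"x": 49,"y": -162,"z": -30,"yaw": -30}
    - {"x": 65,"y": -215,"z": -40,"yaw": -40}
    - {"x": 81,"y": -269,"z": -50,"yaw": -50}
    - {"x": 98,"y": -323,"z": -60,"yaw": -60}
    - {"x": 130,"y": -430,"z": -76,"yaw": -79}
    - {"x": 130,"y": -430,"z": -76,"yaw": -79}

```text
time: 1.15
ee_pos: [0.3369, 0.0776, 0.1799]
ee_rot: [[0.198, 0.98, 0.001], [0.98, -0.198, -0.0], [-0.0, 0.001, -1.0]]
ft_force: [0.6, 0.7, 0.4]
opening: 0.0852
grasp_force: 0.0
```

jog_arm:
  deltas:
    - {"x": 0}
    - {"x": 0}

```text
invalid input at $.deltas[0]: expected keys x, y, z, yaw
```

```bash
python3 - <<'E'
from h import *
c,im=snap('wrist','w1'); o=bot.get_obs(); print(o['time'],o['ee_pos'],np.round(o['ee_rot'],3),o['joints'])
E
```

```text
1.2 [0.33785728 0.07235601 0.17892025] [[ 0.208  0.978 -0.   ]
 [ 0.978 -0.208 -0.006]
 [-0.006  0.001 -1.   ]] [  2.97178839 -20.85096947 110.02449531  -0.35498787  90.87041425
  14.98652868]
```

View pics/w1.png

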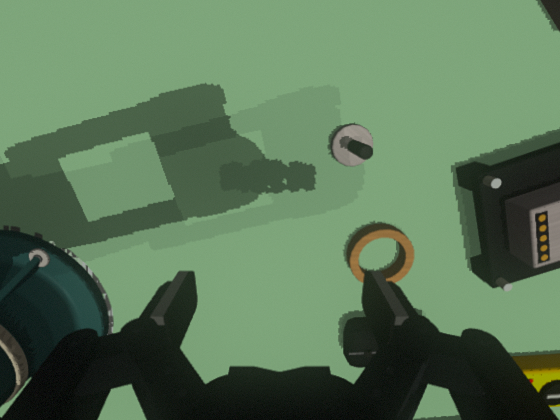

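The wrist picture shows the antenna (352,146), the tape (380,255) and the post stand's edge at right. The fingers cover the bottom, so I will view objects ahead of the tool.

jog_arm:
  deltas:
    - {"x": 10,"y": -54,"z": 10,"yaw": -10}
    - {"x": 20,"y": -108,"z": 20,"yaw": -20}
    - {"x": 30,"y": -162,"z": 30,"yaw": -30}
    - {"x": 41,"y": -215,"z": 40,"yaw": -40}
    - {"x": 52,"y": -269,"z": 40,"yaw": -50}
    - {"x": 62,"y": -323,"z": 40,"yaw": -60}
    - {"x": 73,"y": -377,"z": 40,"yaw": -70}
    - {"x": 83,"y": -431,"z": 40,"yaw": -79}

```text
time: 2.2
ee_pos: [0.4203, -0.3529, 0.2199]
ee_rot: [[1.0, -0.007, -0.0], [-0.007, -1.0, 0.001], [-0.0, -0.001, -1.0]]
ft_force: [0.9, -0.2, 0.8]
opening: 0.0856
grasp_force: 0.0
```

jog_arm:
  deltas:
    - {"x": 0,"y": 0,"z": 0,"yaw": 0}
    - {"x": 0,"y": 0,"z": 0,"yaw": 0}
    - {"x": 0,"y": 0,"z": 0,"yaw": 0}

```text
time: 2.58
ee_pos: [0.4201, -0.3501, 0.2206]
ee_rot: [[1.0, 0.0, 0.0], [0.0, -1.0, 0.0], [0.0, -0.0, -1.0]]
ft_force: [0.6, -0.0, 0.4]
opening: 0.0855
grasp_force: 0.0
```

```bash
python3 - <<'E'
from h import *
c,im=snap('wrist','w2'); o=bot.get_obs(); print(o['time'],o['ee_pos'],np.round(o['ee_rot'],3),o['joints'])
x=cv2.resize(im[80:360,90:470],None,fx=2,fy=2,interpolation=cv2.INTER_CUBIC)
cv2.imwrite('pics/w2c.png',x[:,:,::-1])
E
```

```text
2.625 [ 0.42008611 -0.35013074  0.22080514] [[ 1.  0.  0.]
 [ 0. -1. -0.]
 [ 0.  0. -1.]] [-4.57540121e+01  5.12407331e+00  8.24211264e+01  5.48996079e-03
  9.24220136e+01  4.42410686e+01]
```

View pics/w2c.png

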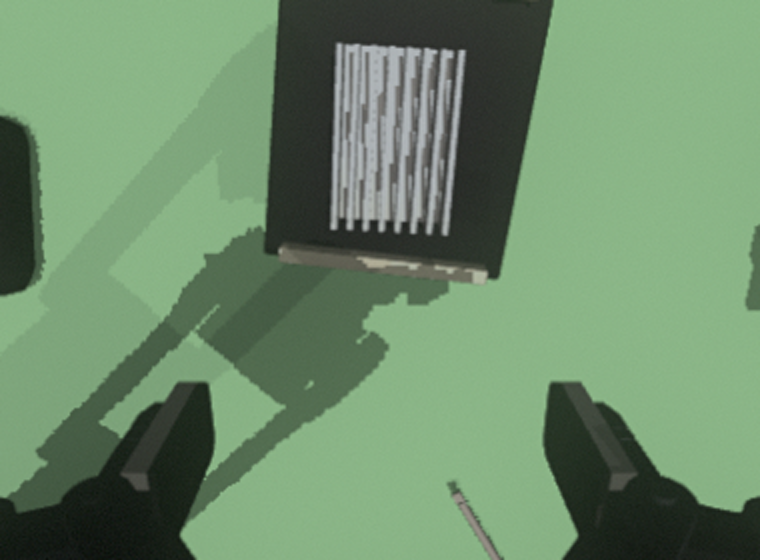

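The crop shows heat-sink fin-top corners at (338,43), (464,50), (446,236) and (332,230), with the near rail from (280,246) to (487,270).

```bash
python3 - <<'E'
from h import *
c,_=load('w2')
f=lambda L:np.array(L)/2+np.array([90,80])
ang=lambda v:np.degrees(np.arctan2(v[1],v[0]))
n=np.linalg.norm
Q=onplane(c,f([(338,43),(465,50),(448,236),(332,230)]),.066); print(Q.round(4),Q.mean(0),ang(Q[0]-Q[3]),ang(Q[1]-Q[2]),n(Q[0]-Q[3]),n(Q[1]-Q[0]),n(Q[2]-Q[3]))
P=onplane(c,f([(280,246),(487,270)]),.048); print(P,n(P[1]-P[0]),ang(P[1]-P[0])+90)
P=onplane(c,f([(266,252),(497,278),(552,0),(280,0)]),.036); print(P,n(P[1]-P[0]),ang(P[1]-P[0])+90,ang(P[2]-P[1]),ang(P[3]-P[0]))
E
```

```text
[[ 0.513  -0.3326  0.066 ]
 [ 0.5102 -0.3882  0.066 ]
 [ 0.4254 -0.384   0.066 ]
 [ 0.4284 -0.328   0.066 ]] [ 0.46924063 -0.35819013  0.066     ] -3.165032961039174 -2.83261743486208 0.08481067413677762 0.055597284523131056 0.056089681905203415
[[ 0.41462102 -0.29930922  0.048     ]
 [ 0.40144427 -0.40748192  0.048     ]] 0.10897229219234775 -6.945105165380653
[[ 0.40744774 -0.28943065  0.036     ]
 [ 0.39245808 -0.41565238  0.036     ]
 [ 0.53336148 -0.43271186  0.036     ]
 [ 0.53310573 -0.30360839  0.036     ]] 0.12710867964252204 -6.772529741194816 -6.903323965013755 -6.43734677018876
```

jog_arm:
  deltas:
    - {"x": 49,"y": -7,"z": 0,"yaw": -3}
    - {"x": 49,"y": -7,"z": -50,"yaw": -3}
    - {"x": 49,"y": -7,"z": -100,"yaw": -3}
    - {"x": 49,"y": -7,"z": -130,"yaw": -3}
    - {"x": 49,"y": -7,"z": -148,"yaw": -3}
    - {"x": 49,"y": -7,"z": -156,"yaw": -3}
    - {"x": 49,"y": -7,"z": -156,"yaw": -3}
    - {"x": 49,"y": -7,"z": -156,"yaw": -3}

```text
time: 3.62
ee_pos: [0.4698, -0.3592, 0.0662]
ee_rot: [[0.999, -0.054, 0.002], [-0.054, -0.999, -0.002], [0.003, 0.002, -1.0]]
ft_force: [-0.3, 0.9, -0.0]
opening: 0.0853
grasp_force: 0.0
```

jog_arm:
  claw: 40
  deltas:
    - {"x": 0,"y": 0,"z": 0,"yaw": 0}
    - {"x": 0,"y": 0,"z": 0,"yaw": 0}
    - {"x": 0,"y": 0,"z": 0,"yaw": 0}
    - {"x": 0,"y": 0,"z": 0,"yaw": 0}
    - {"x": 0,"y": 0,"z": 0,"yaw": 0}
    - {"x": 0,"y": 0,"z": 0,"yaw": 0}

```text
time: 4.38
ee_pos: [0.4696, -0.3589, 0.0656]
ee_rot: [[0.999, -0.054, 0.002], [-0.054, -0.999, -0.001], [0.002, 0.001, -1.0]]
ft_force: [-0.5, 0.2, 5.1]
opening: 0.0547
grasp_force: 67.7
```

jog_arm:
  deltas:
    - {"x": 0,"y": 0,"z": 20,"yaw": 0}
    - {"x": 0,"y": 0,"z": 65,"yaw": 0}
    - {"x": 0,"y": 0,"z": 120,"yaw": 0}
    - {"x": 0,"y": 40,"z": 140,"yaw": 4}
    - {"x": 0,"y": 95,"z": 140,"yaw": 10}
    - {"x": 0,"y": 150,"z": 140,"yaw": 16}
    - {"x": 0,"y": 205,"z": 140,"yaw": 22}
    - {"x": 0,"y": 260,"z": 140,"yaw": 28}

```text
time: 5.38
ee_pos: [0.468, -0.0966, 0.2027]
ee_rot: [[0.906, 0.424, -0.002], [0.424, -0.906, 0.001], [-0.002, -0.002, -1.0]]
ft_force: [1.5, -0.3, -3.0]
opening: 0.0549
grasp_force: 66.8
```

jog_arm:
  deltas:
    - {"x": -2,"y": 55,"z": 0,"yaw": 5}
    - {"x": -4,"y": 110,"z": 0,"yaw": 10}
    - {"x": -6,"y": 165,"z": 0,"yaw": 15}
    - {"x": -8,"y": 220,"z": 0,"yaw": 20}
    - {"x": -10,"y": 275,"z": 0,"yaw": 25}
    - {"x": -12,"y": 330,"z": 0,"yaw": 29}
    - {"x": -14,"y": 385,"z": 0,"yaw": 32}
    - {"x": -16,"y": 430,"z": 0,"yaw": 32}

```text
time: 6.38
ee_pos: [0.4519, 0.3332, 0.2024]
ee_rot: [[0.545, 0.838, -0.003], [0.838, -0.545, -0.002], [-0.003, -0.001, -1.0]]
ft_force: [0.2, -0.4, -2.9]
opening: 0.0546
grasp_force: 66.7
```

jog_arm:
  deltas:
    - {"x": 0,"y": 30,"z": 0,"yaw": 0}
    - {"x": 0,"y": 30,"z": -50,"yaw": 0}
    - {"x": 0,"y": 30,"z": -100,"yaw": 0}
    - {"x": 0,"y": 30,"z": -140,"yaw": 0}
    - {"x": 0,"y": 30,"z": -160,"yaw": 0}
    - {"x": 0,"y": 30,"z": -168,"yaw": 0}
    - {"x": 0,"y": 30,"z": -168,"yaw": 0}

```text
time: 7.25
ee_pos: [0.4527, 0.3614, 0.0359]
ee_rot: [[0.546, 0.838, -0.001], [0.838, -0.546, -0.001], [-0.001, -0.0, -1.0]]
ft_force: [0.7, -1.2, -3.7]
opening: 0.0546
grasp_force: 66.8
```

jog_arm:
  deltas:
    - {"x": 0,"y": 0,"z": -1,"yaw": 0}
    - {"x": 0,"y": 0,"z": -2,"yaw": 0}
    - {"x": 0,"y": 0,"z": -2,"yaw": 0}

```text
time: 7.62
ee_pos: [0.4531, 0.3616, 0.0345]
ee_rot: [[0.546, 0.838, 0.0], [0.838, -0.546, 0.0], [0.0, 0.0, -1.0]]
ft_force: [0.5, 0.8, -3.4]
opening: 0.0553
grasp_force: 66.8
```

jog_arm:
  claw: 85
  deltas:
    - {"x": 0,"y": 0,"z": 0,"yaw": 0}
    - {"x": 0,"y": 0,"z": 0,"yaw": 0}
    - {"x": 0,"y": 0,"z": 0,"yaw": 0}
    - {"x": 0,"y": 0,"z": 0,"yaw": 0}
    - {"x": 0,"y": 0,"z": 20,"yaw": 0}
    - {"x": 0,"y": 0,"z": 70,"yaw": 0}
    - {"x": 0,"y": 0,"z": 130,"yaw": 0}
    - {"x": 0,"y": 0,"z": 186,"yaw": 0}

```text
time: 8.62
ee_pos: [0.4529, 0.3615, 0.2224]
ee_rot: [[0.546, 0.838, 0.001], [0.838, -0.546, 0.0], [0.001, 0.0, -1.0]]
ft_force: [0.7, 1.2, 0.8]
opening: 0.0851
grasp_force: 0.0
```

jog_arm:
  deltas:
    - {"x": 14,"y": -50,"z": 0,"yaw": -7}
    - {"x": 28,"y": -100,"z": 0,"yaw": -14}
    - {"x": 42,"y": -150,"z": 0,"yaw": -21}
    - {"x": 56,"y": -200,"z": 0,"yaw": -28}
    - {"x": 70,"y": -250,"z": 0,"yaw": -35}
    - {"x": 84,"y": -300,"z": 0,"yaw": -42}
    - {"x": 97,"y": -347,"z": 0,"yaw": -48}
    - {"x": 97,"y": -347,"z": 0,"yaw": -48}

```text
time: 9.62
ee_pos: [0.5504, 0.0114, 0.2201]
ee_rot: [[0.989, 0.149, -0.0], [0.149, -0.989, -0.001], [-0.0, 0.001, -1.0]]
ft_force: [-0.3, 0.2, -0.4]
opening: 0.0856
grasp_force: 0.0
```

jog_arm:
  deltas:
    - {"x": 0,"y": 0,"z": 0,"yaw": 0}
    - {"x": 0,"y": 0,"z": 0,"yaw": 0}

```text
time: 9.88
ee_pos: [0.5497, 0.0159, 0.2204]
ee_rot: [[0.988, 0.157, 0.0], [0.157, -0.988, 0.0], [0.0, -0.0, -1.0]]
ft_force: [-0.3, 0.5, 0.5]
opening: 0.0849
grasp_force: 0.0
```

```bash
python3 - <<'E'
from h import *
c,im=snap('wrist','w3'); o=bot.get_obs(); print(o['time'],o['ee_pos'],np.round(o['ee_rot'],3))
x=cv2.resize(im[40:320,90:470],None,fx=2,fy=2,interpolation=cv2.INTER_CUBIC)
cv2.imwrite('pics/w3c.png',x[:,:,::-1])
E
```

```text
9.925 [0.5497175  0.01590638 0.22044822] [[ 0.988  0.157  0.   ]
 [ 0.157 -0.988  0.   ]
 [ 0.    -0.    -1.   ]]
```

View pics/w3c.png

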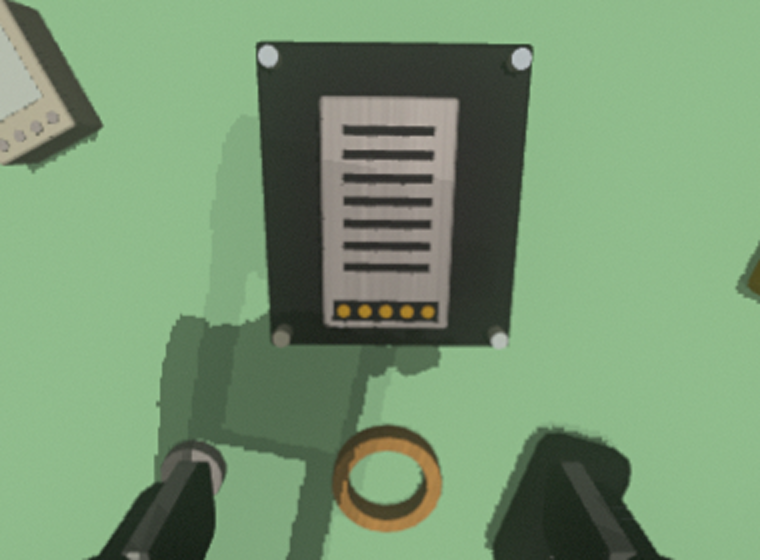

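The crop shows PSU top corners at (320,97), (459,98), (447,328), (323,327) and post tops at (268,56), (521,59), (499,341), (281,338).

```bash
python3 - <<'E'
from h import *
c,_=load('w3')
f=lambda L:np.array(L)/2+np.array([90,40])
ang=lambda v:np.degrees(np.arctan2(v[1],v[0]))
n=np.linalg.norm
for nm,L,z in [('psu',[(320,97),(459,98),(447,328),(323,327)],.068),('posts',[(268,56),(521,59),(499,341),(281,338)],.048)]:
    Q=onplane(c,f(L),z); print(nm,Q.mean(0),ang(Q[0]-Q[3]),ang(Q[1]-Q[2]),ang(Q[1]-Q[0])+90,n(Q[0]-Q[3]),n(Q[1]-Q[0]),n(Q[2]-Q[3]))
E
```

```text
psu [0.60142761 0.01978775 0.068     ] 8.055004471526006 8.324244108089463 8.683567078324003 0.10302229157958892 0.059391417090639206 0.059874893025028283
posts [0.6044674  0.01749313 0.048     ] 8.561841686448277 8.533403389397966 8.460356269748075 0.1339201206973621 0.1139901881540684 0.11392535691695532
```

jog_arm:
  deltas:
    - {"x": 52,"y": 4,"z": 0,"yaw": -0.7}
    - {"x": 52,"y": 4,"z": -50,"yaw": -0.7}
    - {"x": 52,"y": 4,"z": -100,"yaw": -0.7}
    - {"x": 52,"y": 4,"z": -130,"yaw": -0.7}
    - {"x": 52,"y": 4,"z": -148,"yaw": -0.7}
    - {"x": 52,"y": 4,"z": -156,"yaw": -0.7}
    - {"x": 52,"y": 4,"z": -156,"yaw": -0.7}
    - {"x": 52,"y": 4,"z": -156,"yaw": -0.7}

```text
time: 10.92
ee_pos: [0.6031, 0.0186, 0.0662]
ee_rot: [[0.99, 0.143, 0.003], [0.143, -0.99, -0.0], [0.003, 0.001, -1.0]]
ft_force: [-0.1, 0.4, 0.5]
opening: 0.0849
grasp_force: 0.0
```

jog_arm:
  claw: 45
  deltas:
    - {"x": 0,"y": 0,"z": 0,"yaw": 0}
    - {"x": 0,"y": 0,"z": 0,"yaw": 0}
    - {"x": 0,"y": 0,"z": 0,"yaw": 0}
    - {"x": 0,"y": 0,"z": 0,"yaw": 0}
    - {"x": 0,"y": 0,"z": 0,"yaw": 0}
    - {"x": 0,"y": 0,"z": 0,"yaw": 0}

```text
time: 11.68
ee_pos: [0.6029, 0.0188, 0.0659]
ee_rot: [[0.99, 0.142, 0.003], [0.142, -0.99, 0.0], [0.003, -0.0, -1.0]]
ft_force: [0.1, 0.9, 6.2]
opening: 0.0589
grasp_force: 69.3
```

jog_arm:
  deltas:
    - {"x": 0,"y": 0,"z": 20,"yaw": 0}
    - {"x": 0,"y": 0,"z": 70,"yaw": 0}
    - {"x": 0,"y": 0,"z": 130,"yaw": 0}
    - {"x": -25,"y": -40,"z": 170,"yaw": -2}
    - {"x": -53,"y": -85,"z": 205,"yaw": -4}
    - {"x": -84,"y": -135,"z": 216,"yaw": -7}
    - {"x": -115,"y": -185,"z": 216,"yaw": -9}
    - {"x": -146,"y": -235,"z": 216,"yaw": -11}

```text
time: 12.68
ee_pos: [0.4542, -0.2177, 0.2787]
ee_rot: [[0.999, -0.05, -0.003], [-0.05, -0.999, 0.001], [-0.003, -0.001, -1.0]]
ft_force: [0.5, -0.7, -4.7]
opening: 0.0588
grasp_force: 68.2
```

jog_arm:
  deltas:
    - {"x": -31,"y": -50,"z": 0,"yaw": -2}
    - {"x": -60,"y": -95,"z": 0,"yaw": -4}
    - {"x": -82,"y": -133,"z": 0,"yaw": -4}
    - {"x": -82,"y": -133,"z": 0,"yaw": -4}
    - {"x": -82,"y": -133,"z": 0,"yaw": -4}
    - {"x": -82,"y": -133,"z": 0,"yaw": -4}

```text
time: 13.42
ee_pos: [0.3744, -0.3484, 0.2797]
ee_rot: [[0.993, -0.117, -0.001], [-0.117, -0.993, 0.001], [-0.001, -0.001, -1.0]]
ft_force: [-0.1, 1.0, -4.1]
opening: 0.0588
grasp_force: 68.3
```

```bash
python3 - <<'E'
from h import *
c,im=snap('wrist','w4'); o=bot.get_obs(); print(o['time'],o['ee_pos'],np.round(o['ee_rot'],3))
x=cv2.resize(im[0:230,140:420],None,fx=2.5,fy=2.5,interpolation=cv2.INTER_CUBIC)
cv2.imwrite('pics/w4c.png',x[:,:,::-1])
E
```

```text
13.475 [ 0.37450211 -0.34841366  0.27996365] [[ 0.993 -0.117 -0.   ]
 [-0.117 -0.993  0.001]
 [-0.001 -0.001 -1.   ]]
```

View pics/w4c.png

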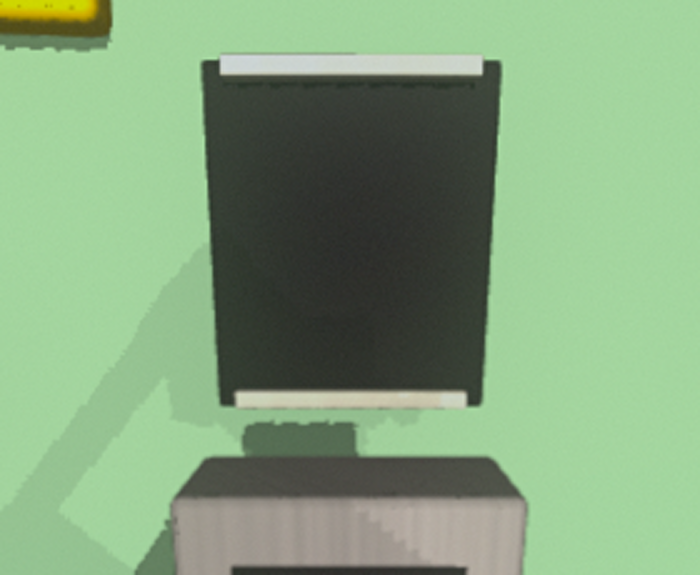

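The crop shows the empty rail stand with deck corners (203,61), (500,61), (481,405), (221,405). Rail outer top edges are (220,55)–(483,55) and (236,407)–(466,407), and the held PSU's top front edge is (174,499)–(525,499).

```bash
python3 - <<'E'
from h import *
c,_=load('w4')
f=lambda L:np.array(L)/2.5+np.array([140,0])
ang=lambda v:np.degrees(np.arctan2(v[1],v[0]))
n=np.linalg.norm
for nm,L,z in [('deck',[(203,61),(500,61),(481,405),(221,405)],.036),('rail',[(220,55),(483,55),(466,407),(236,407)],.048)]:
    Q=onplane(c,f(L),z); print(nm,Q.mean(0),ang(Q[0]-Q[3]),ang(Q[1]-Q[2]),ang(Q[1]-Q[0])+90,ang(Q[2]-Q[3])+90,n(Q[0]-Q[3]),n(Q[1]-Q[0]),n(Q[2]-Q[3]))
o=bot.get_obs(); p=np.array(o['ee_pos']);R=np.array(o['ee_rot'])
Q=onplane(c,f([(174,499),(525,499)]),p[2]+.0022); print((Q-p)@R,n(Q[1]-Q[0]),ang(Q[1]-Q[0])+90,ang(R[:,0]))
E
```

```text
deck [ 0.47289415 -0.36131037  0.036     ] -6.733078809352298 -6.645323101556264 -6.688972361045884 -6.676608666959567 0.14871142280677566 0.12792501214377877 0.1281527643246139
rail [ 0.47305507 -0.36128378  0.048     ] -6.767671001573787 -6.606763891137641 -6.689163729346717 -6.676516923776788 0.14690896418003488 0.10927225349686069 0.10968479432698222
[[ 0.05088868 -0.02871373 -0.00221004]
 [ 0.05091448  0.02908599 -0.00224185]] 0.05779973504633899 -6.672353365421273 -6.697931948407954
```

jog_arm:
  deltas:
    - {"x": 50,"y": -6.5,"z": 0,"yaw": 0}
    - {"x": 99.8,"y": -13,"z": 0,"yaw": 0}
    - {"x": 99.8,"y": -13,"z": -50,"yaw": 0}
    - {"x": 99.8,"y": -13,"z": -100,"yaw": 0}
    - {"x": 99.8,"y": -13,"z": -150,"yaw": 0}
    - {"x": 99.8,"y": -13,"z": -185,"yaw": 0}
    - {"x": 99.8,"y": -13,"z": -205,"yaw": 0}
    - {"x": 99.8,"y": -13,"z": -210,"yaw": 0}

```text
time: 14.48
ee_pos: [0.4734, -0.3606, 0.0682]
ee_rot: [[0.993, -0.117, -0.003], [-0.117, -0.993, 0.003], [-0.003, -0.002, -1.0]]
ft_force: [0.7, -0.2, -3.6]
opening: 0.0586
grasp_force: 68.1
```

jog_arm:
  deltas:
    - {"x": 0,"y": 0,"z": 0,"yaw": 0}
    - {"x": 0,"y": 0,"z": 0,"yaw": 0}

```text
time: 14.72
ee_pos: [0.4748, -0.363, 0.0722]
ee_rot: [[0.993, -0.118, 0.002], [-0.118, -0.993, -0.002], [0.003, 0.002, -1.0]]
ft_force: [-0.3, -1.1, -3.7]
opening: 0.0592
grasp_force: 68.1
```

jog_arm:
  deltas:
    - {"x": 0,"y": 0,"z": 0,"yaw": 0}
    - {"x": 0,"y": 0,"z": 0,"yaw": 0}
    - {"x": 0,"y": 0,"z": 0,"yaw": 0}
    - {"x": 0,"y": 0,"z": 0,"yaw": 0}

```text
time: 15.22
ee_pos: [0.4737, -0.3625, 0.0704]
ee_rot: [[0.993, -0.119, -0.0], [-0.119, -0.993, -0.0], [0.0, 0.0, -1.0]]
ft_force: [0.9, 0.7, -3.6]
opening: 0.0592
grasp_force: 68.1
```

jog_arm:
  deltas:
    - {"x": 0.6,"y": 1,"z": -1.5,"yaw": 0.1}
    - {"x": 0.6,"y": 1,"z": -3,"yaw": 0.1}
    - {"x": 0.6,"y": 1,"z": -4.4,"yaw": 0.1}
    - {"x": 0.6,"y": 1,"z": -4.4,"yaw": 0.1}
    - {"x": 0.6,"y": 1,"z": -4.4,"yaw": 0.1}
    - {"x": 0.6,"y": 1,"z": -4.4,"yaw": 0.1}

```text
time: 15.98
ee_pos: [0.4744, -0.3614, 0.066]
ee_rot: [[0.993, -0.117, 0.0], [-0.117, -0.993, -0.0], [0.0, 0.0, -1.0]]
ft_force: [-0.8, 0.3, -2.3]
opening: 0.059
grasp_force: 68.3
```

jog_arm:
  claw: 85
  deltas:
    - {"x": 0,"y": 0,"z": -0.3,"yaw": 0}
    - {"x": 0,"y": 0,"z": -0.3,"yaw": 0}
    - {"x": 0,"y": 0,"z": -0.3,"yaw": 0}
    - {"x": 0,"y": 0,"z": 0,"yaw": 0}
    - {"x": 0,"y": 0,"z": 15,"yaw": 0}
    - {"x": 0,"y": 0,"z": 60,"yaw": 0}
    - {"x": 0,"y": 0,"z": 115,"yaw": 0}
    - {"x": 0,"y": 0,"z": 145,"yaw": 0}

```text
time: 16.98
ee_pos: [0.4753, -0.3623, 0.2165]
ee_rot: [[0.993, -0.117, 0.005], [-0.117, -0.993, -0.005], [0.006, 0.004, -1.0]]
ft_force: [-0.5, -0.6, 1.1]
opening: 0.085
grasp_force: 0.0
```

jog_arm:
  deltas:
    - {"x": -2,"y": 55,"z": 0,"yaw": 5}
    - {"x": -4,"y": 110,"z": 0,"yaw": 10}
    - {"x": -5,"y": 165,"z": 0,"yaw": 15}
    - {"x": -7,"y": 220,"z": 0,"yaw": 20}
    - {"x": -8,"y": 275,"z": 0,"yaw": 25}
    - {"x": -10,"y": 330,"z": 0,"yaw": 30}
    - {"x": -11,"y": 385,"z": 0,"yaw": 35}
    - {"x": -12,"y": 440,"z": 0,"yaw": 40}

```text
time: 17.98
ee_pos: [0.4623, 0.0803, 0.2125]
ee_rot: [[0.834, 0.551, 0.003], [0.551, -0.834, 0.0], [0.002, 0.002, -1.0]]
ft_force: [1.0, -0.1, 0.6]
opening: 0.0849
grasp_force: 0.0
```

jog_arm:
  deltas:
    - {"x": -2,"y": 55,"z": 0,"yaw": 5}
    - {"x": -4,"y": 110,"z": 0,"yaw": 10}
    - {"x": -5,"y": 165,"z": 0,"yaw": 15}
    - {"x": -7,"y": 220,"z": 0,"yaw": 20}
    - {"x": -9,"y": 283,"z": 0,"yaw": 23.6}
    - {"x": -9,"y": 283,"z": 0,"yaw": 23.6}
    - {"x": -9,"y": 283,"z": 0,"yaw": 23.6}
    - {"x": -9,"y": 283,"z": 0,"yaw": 23.6}

```text
time: 18.98
ee_pos: [0.4538, 0.3603, 0.2116]
ee_rot: [[0.548, 0.837, 0.001], [0.837, -0.548, -0.0], [0.0, 0.001, -1.0]]
ft_force: [0.8, 0.7, -0.9]
opening: 0.0848
grasp_force: 0.0
```

jog_arm:
  deltas:
    - {"x": -0.7,"y": 1.2,"z": -50,"yaw": 0}
    - {"x": -0.7,"y": 1.2,"z": -100,"yaw": 0}
    - {"x": -0.7,"y": 1.2,"z": -140,"yaw": 0}
    - {"x": -0.7,"y": 1.2,"z": -165,"yaw": 0}
    - {"x": -0.7,"y": 1.2,"z": -176,"yaw": 0}
    - {"x": -0.7,"y": 1.2,"z": -176,"yaw": 0}
    - {"x": -0.7,"y": 1.2,"z": -176,"yaw": 0}

```text
time: 19.85
ee_pos: [0.4539, 0.3631, 0.0368]
ee_rot: [[0.547, 0.837, 0.003], [0.837, -0.547, 0.002], [0.003, 0.001, -1.0]]
ft_force: [-0.4, 0.2, 1.0]
opening: 0.0849
grasp_force: 0.0
```

jog_arm:
  claw: 40
  deltas:
    - {"x": 0,"y": 0,"z": 0,"yaw": 0}
    - {"x": 0,"y": 0,"z": 0,"yaw": 0}
    - {"x": 0,"y": 0,"z": 0,"yaw": 0}
    - {"x": 0,"y": 0,"z": 0,"yaw": 0}
    - {"x": 0,"y": 0,"z": 0,"yaw": 0}
    - {"x": 0,"y": 0,"z": 0,"yaw": 0}

```text
time: 20.6
ee_pos: [0.4535, 0.3634, 0.0365]
ee_rot: [[0.546, 0.838, 0.002], [0.838, -0.546, 0.001], [0.003, 0.001, -1.0]]
ft_force: [0.3, -0.2, 5.8]
opening: 0.0548
grasp_force: 67.6
```

jog_arm:
  deltas:
    - {"x": 0,"y": 0,"z": 20,"yaw": 0}
    - {"x": 0,"y": 0,"z": 70,"yaw": 0}
    - {"x": 0,"y": 0,"z": 130,"yaw": 0}
    - {"x": 22,"y": -50,"z": 150,"yaw": -7}
    - {"x": 44,"y": -100,"z": 150,"yaw": -14}
    - {"x": 66,"y": -150,"z": 150,"yaw": -21}
    - {"x": 88,"y": -200,"z": 150,"yaw": -28}
    - {"x": 110,"y": -250,"z": 150,"yaw": -35}

```text
time: 21.6
ee_pos: [0.5623, 0.1112, 0.1833]
ee_rot: [[0.929, 0.369, -0.003], [0.369, -0.929, -0.0], [-0.003, -0.001, -1.0]]
ft_force: [0.8, 0.6, -2.6]
opening: 0.0542
grasp_force: 66.6
```

jog_arm:
  deltas:
    - {"x": 22,"y": -50,"z": 0,"yaw": -7}
    - {"x": 43,"y": -95.5,"z": 0,"yaw": -13.4}
    - {"x": 43,"y": -95.5,"z": 0,"yaw": -13.4}
    - {"x": 43,"y": -95.5,"z": 0,"yaw": -13.4}
    - {"x": 43,"y": -95.5,"z": 0,"yaw": -13.4}
    - {"x": 43,"y": -95.5,"z": 0,"yaw": -13.4}

```text
time: 22.35
ee_pos: [0.6053, 0.0185, 0.1849]
ee_rot: [[0.989, 0.15, -0.0], [0.15, -0.989, 0.0], [-0.0, -0.0, -1.0]]
ft_force: [-0.4, 0.3, -3.1]
opening: 0.0549
grasp_force: 66.6
```

```bash
python3 - <<'E'
from h import *
c,im=snap('wrist','w5'); o=bot.get_obs(); print(o['time'],o['ee_pos'],np.round(o['ee_rot'],3))
x=cv2.resize(im[20:320,140:420],None,fx=2,fy=2,interpolation=cv2.INTER_CUBIC)
cv2.imwrite('pics/w5c.png',x[:,:,::-1])
E
```

```text
22.4 [0.60539613 0.01838659 0.1850707 ] [[ 0.989  0.15   0.   ]
 [ 0.15  -0.989 -0.   ]
 [ 0.     0.    -1.   ]]
```

View pics/w5c.png

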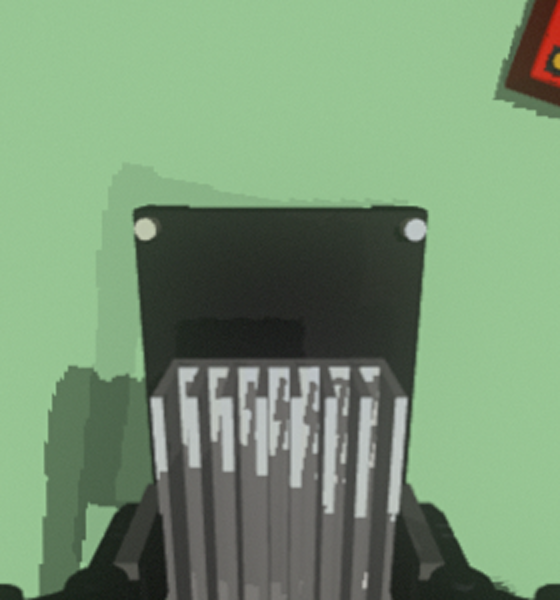

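The crop shows the held heat sink's front top corners at (151,397) and (408,397), with the far posts at (145,230) and (415,230).

```bash
python3 - <<'E'
from h import *
c,_=load('w5')
f=lambda L:np.array(L)/2+np.array([140,20])
ang=lambda v:np.degrees(np.arctan2(v[1],v[0]))
n=np.linalg.norm
o=bot.get_obs(); p=np.array(o['ee_pos']);R=np.array(o['ee_rot'])
for h in (-.0025,):
    Q=onplane(c,f([(151,397),(408,397)]),p[2]+h); print(((Q-p)@R).round(4),n(Q[1]-Q[0]),ang(Q[1]-Q[0])+90,ang(R[:,0]))
P=onplane(c,f([(145,230),(415,230)]),.048); a=np.radians(8.5)
print(P.mean(0)-.067*np.array([np.cos(a),np.sin(a),0]),n(P[1]-P[0]),ang(P[1]-P[0])+90)
E
```

```text
[[ 0.0408 -0.0279  0.0025]
 [ 0.0408  0.0285  0.0025]] 0.056330083088982415 8.635002817975547 8.598692221533895
[0.60433466 0.01753938 0.048     ] 0.11401238535649692 8.63748752846837
```

jog_arm:
  deltas:
    - {"x": 0.4,"y": -0.4,"z": -45,"yaw": 0}
    - {"x": 0.4,"y": -0.4,"z": -85,"yaw": 0}
    - {"x": 0.4,"y": -0.4,"z": -105,"yaw": 0}
    - {"x": 0.4,"y": -0.4,"z": -111,"yaw": 0}
    - {"x": 0.4,"y": -0.4,"z": -111,"yaw": 0}
    - {"x": 0.4,"y": -0.4,"z": -111,"yaw": 0}
    - {"x": 0.4,"y": -0.4,"z": -111,"yaw": 0}
    - {"x": 0.4,"y": -0.4,"z": -111,"yaw": 0}

```text
time: 23.4
ee_pos: [0.6065, 0.0168, 0.0747]
ee_rot: [[0.989, 0.148, 0.001], [0.148, -0.989, -0.0], [0.001, 0.0, -1.0]]
ft_force: [-0.6, 0.4, -2.4]
opening: 0.0545
grasp_force: 66.5
```

jog_arm:
  deltas:
    - {"x": 0,"y": 0,"z": 0,"yaw": 0}
    - {"x": 0,"y": 0,"z": 0,"yaw": 0}

```text
time: 23.65
ee_pos: [0.606, 0.0168, 0.0739]
ee_rot: [[0.989, 0.148, -0.0], [0.148, -0.989, -0.0], [-0.0, 0.0, -1.0]]
ft_force: [-0.5, 0.3, -3.0]
opening: 0.0547
grasp_force: 66.5
```

jog_arm:
  deltas:
    - {"x": -0.2,"y": 1,"z": -2,"yaw": 0}
    - {"x": -0.2,"y": 1,"z": -4,"yaw": 0}
    - {"x": -0.2,"y": 1,"z": -5.2,"yaw": 0}
    - {"x": -0.2,"y": 1,"z": -5.2,"yaw": 0}
    - {"x": -0.2,"y": 1,"z": -5.2,"yaw": 0}
    - {"x": -0.2,"y": 1,"z": -5.2,"yaw": 0}

```text
time: 24.4
ee_pos: [0.6059, 0.0179, 0.0687]
ee_rot: [[0.989, 0.148, -0.0], [0.148, -0.989, -0.0], [-0.0, 0.0, -1.0]]
ft_force: [0.8, 0.3, -3.2]
opening: 0.0548
grasp_force: 66.6
```

jog_arm:
  deltas:
    - {"x": 0,"y": 0,"z": -0.5,"yaw": 0}
    - {"x": 0,"y": 0,"z": -0.9,"yaw": 0}
    - {"x": 0,"y": 0,"z": -0.9,"yaw": 0}

```text
time: 24.78
ee_pos: [0.6059, 0.0178, 0.0686]
ee_rot: [[0.989, 0.148, 0.0], [0.148, -0.989, -0.0], [0.0, 0.0, -1.0]]
ft_force: [-3.1, 0.3, 2.2]
opening: 0.0544
grasp_force: 67.2
```

jog_arm:
  claw: 85
  deltas:
    - {"x": 0,"y": 0,"z": 0,"yaw": 0}
    - {"x": 0,"y": 0,"z": 0,"yaw": 0}
    - {"x": 0,"y": 0,"z": 0,"yaw": 0}
    - {"x": 0,"y": 0,"z": 1,"yaw": 0}
    - {"x": 0,"y": 0,"z": 15,"yaw": 0}
    - {"x": 0,"y": 0,"z": 60,"yaw": 0}
    - {"x": 0,"y": 0,"z": 110,"yaw": 0}
    - {"x": 0,"y": 30,"z": 132,"yaw": 4}

```text
time: 25.78
ee_pos: [0.6077, 0.0466, 0.2056]
ee_rot: [[0.977, 0.215, 0.008], [0.215, -0.977, -0.001], [0.008, 0.003, -1.0]]
ft_force: [0.2, -0.0, 0.4]
opening: 0.085
grasp_force: 0.0
```

jog_arm:
  deltas:
    - {"x": -6,"y": 50,"z": 0,"yaw": 6}
    - {"x": -12,"y": 100,"z": 0,"yaw": 13}
    - {"x": -18,"y": 142,"z": 0,"yaw": 20}
    - {"x": -18,"y": 142,"z": 0,"yaw": 20}
    - {"x": -18,"y": 142,"z": 0,"yaw": 20}
    - {"x": -18,"y": 142,"z": 0,"yaw": 20}

```text
time: 26.52
ee_pos: [0.5882, 0.1887, 0.2002]
ee_rot: [[0.845, 0.536, 0.001], [0.536, -0.845, -0.0], [0.0, 0.001, -1.0]]
ft_force: [-0.4, -0.6, -0.2]
opening: 0.0852
grasp_force: 0.0
```

```bash
python3 - <<'E'
from h import *
c,im=snap('wrist','w6'); o=bot.get_obs(); print(o['time'],o['ee_pos'],np.round(o['ee_rot'],3))
x=cv2.resize(im[0:300,0:400],None,fx=2,fy=2,interpolation=cv2.INTER_CUBIC)
cv2.imwrite('pics/w6c.png',x[:,:,::-1])
E
```

```text
26.575 [0.58820958 0.18861416 0.20009147] [[ 0.845  0.535  0.   ]
 [ 0.535 -0.845 -0.   ]
 [ 0.     0.    -1.   ]]
```

View pics/w6.png

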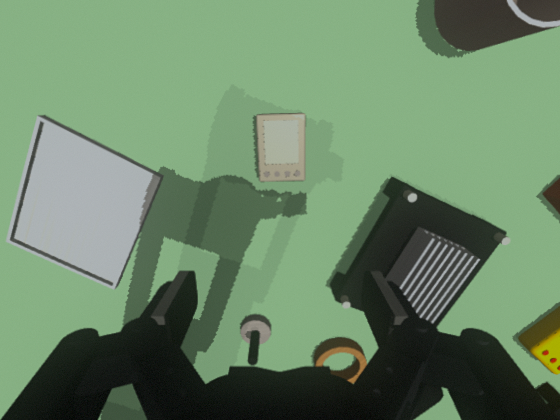

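The wrist picture shows the relay box top at about (258–305, 113–181), the antenna at (256,328), the tray now empty, and the heat sink on the post stand at (430,270).

```bash
python3 - <<'E'
from h import *
c,im=load('w6'); ang=lambda v:np.degrees(np.arctan2(v[1],v[0]))
B,G,R=[im[:,:,i].astype(int) for i in range(3)]
m=((R>G-3)&(R>120)).astype(np.uint8)*255
mm=np.zeros_like(m); mm[95:200,235:325]=m[95:200,235:325]
k=cv2.findContours(mm,0,2)[0]; k=max(k,key=cv2.contourArea); r=cv2.minAreaRect(k); bx=cv2.boxPoints(r); print(r,bx)
Q=onplane(c,bx,.034); print(Q.mean(0),[ (np.linalg.norm(Q[i]-Q[i-1]),ang(Q[i]-Q[i-1])) for i in range(4)])
E
```

```text
((280.5, 146.5), (67.0, 47.0), 90.0) [[257. 113.]
 [304. 113.]
 [304. 180.]
 [257. 180.]]
[0.63295706 0.2146911  0.034     ] [(np.float64(0.06294976915297533), np.float64(31.041639330847005)), (np.float64(0.043223869739699), np.float64(-57.59206189644444)), (np.float64(0.0629615640962375), np.float64(-146.0556495435985)), (np.float64(0.046412994758800306), np.float64(122.39922658813755))]
```

jog_arm:
  deltas:
    - {"x": 45,"y": 26,"z": 0,"yaw": 0}
    - {"x": 45,"y": 26,"z": -50,"yaw": 0}
    - {"x": 45,"y": 26,"z": -100,"yaw": 0}
    - {"x": 45,"y": 26,"z": -135,"yaw": 0}
    - {"x": 45,"y": 26,"z": -158,"yaw": 0}
    - {"x": 45,"y": 26,"z": -166,"yaw": 0}
    - {"x": 45,"y": 26,"z": -166,"yaw": 0}
    - {"x": 45,"y": 26,"z": -166,"yaw": 0}

```text
time: 27.58
ee_pos: [0.6341, 0.2159, 0.0358]
ee_rot: [[0.844, 0.537, 0.003], [0.537, -0.844, 0.001], [0.003, 0.001, -1.0]]
ft_force: [0.1, 0.1, -0.3]
opening: 0.0849
grasp_force: 0.0
```

jog_arm:
  claw: 30
  deltas:
    - {"x": 0,"y": 0,"z": 0,"yaw": 0}
    - {"x": 0,"y": 0,"z": 0,"yaw": 0}
    - {"x": 0,"y": 0,"z": 0,"yaw": 0}
    - {"x": 0,"y": 0,"z": 0,"yaw": 0}
    - {"x": 0,"y": 0,"z": 0,"yaw": 0}
    - {"x": 0,"y": 0,"z": 0,"yaw": 0}
    - {"x": 0,"y": 0,"z": 0,"yaw": 0}

```text
time: 28.45
ee_pos: [0.6336, 0.2161, 0.035]
ee_rot: [[0.843, 0.537, 0.002], [0.537, -0.843, 0.0], [0.002, 0.001, -1.0]]
ft_force: [0.0, 1.2, 5.2]
opening: 0.0448
grasp_force: 64.4
```

jog_arm:
  deltas:
    - {"x": 0,"y": 0,"z": 25,"yaw": 0}
    - {"x": 0,"y": 0,"z": 80,"yaw": 0}
    - {"x": 0,"y": 0,"z": 140,"yaw": 0}
    - {"x": -15,"y": -30,"z": 185,"yaw": -3}
    - {"x": -35,"y": -75,"z": 220,"yaw": -6}
    - {"x": -58,"y": -125,"z": 245,"yaw": -10}
    - {"x": -81,"y": -175,"z": 245,"yaw": -14}
    - {"x": -104,"y": -225,"z": 245,"yaw": -18}

```text
time: 29.45
ee_pos: [0.5276, -0.0105, 0.2781]
ee_rot: [[0.969, 0.248, -0.001], [0.248, -0.969, -0.0], [-0.001, -0.0, -1.0]]
ft_force: [0.4, -0.6, -0.8]
opening: 0.0447
grasp_force: 63.9
```

jog_arm:
  deltas:
    - {"x": -23,"y": -50,"z": 0,"yaw": -4}
    - {"x": -46,"y": -100,"z": 0,"yaw": -8}
    - {"x": -69,"y": -150,"z": 0,"yaw": -12}
    - {"x": -92,"y": -200,"z": 0,"yaw": -16}
    - {"x": -115,"y": -250,"z": 0,"yaw": -20}
    - {"x": -138,"y": -300,"z": 0,"yaw": -21.2}
    - {"x": -156,"y": -340,"z": 0,"yaw": -21.2}
    - {"x": -156,"y": -340,"z": 0,"yaw": -21.2}

```text
time: 30.45
ee_pos: [0.371, -0.3511, 0.277]
ee_rot: [[0.993, -0.122, -0.003], [-0.122, -0.993, 0.002], [-0.003, -0.002, -1.0]]
ft_force: [0.3, 0.0, -1.2]
opening: 0.0451
grasp_force: 63.7
```

jog_arm:
  deltas:
    - {"x": 0,"y": 0,"z": 0,"yaw": 0}
    - {"x": 0,"y": 0,"z": 0,"yaw": 0}
    - {"x": 0,"y": 0,"z": 0,"yaw": 0}

```text
time: 30.82
ee_pos: [0.3734, -0.3481, 0.2789]
ee_rot: [[0.993, -0.115, 0.0], [-0.115, -0.993, -0.0], [0.0, 0.0, -1.0]]
ft_force: [0.1, 0.2, -0.8]
opening: 0.0448
grasp_force: 63.7
```

```bash
python3 - <<'E'
from h import *
c,im=snap('wrist','w7'); o=bot.get_obs(); print(o['time'],o['ee_pos'],np.round(o['ee_rot'],3))
x=cv2.resize(im[0:230,140:420],None,fx=2.5,fy=2.5,interpolation=cv2.INTER_CUBIC)
cv2.imwrite('pics/w7c.png',x[:,:,::-1])
E
```

```text
30.875 [ 0.37338791 -0.34828593  0.27897202] [[ 0.993 -0.115  0.   ]
 [-0.115 -0.993 -0.   ]
 [ 0.     0.    -1.   ]]
```

View pics/w7c.png

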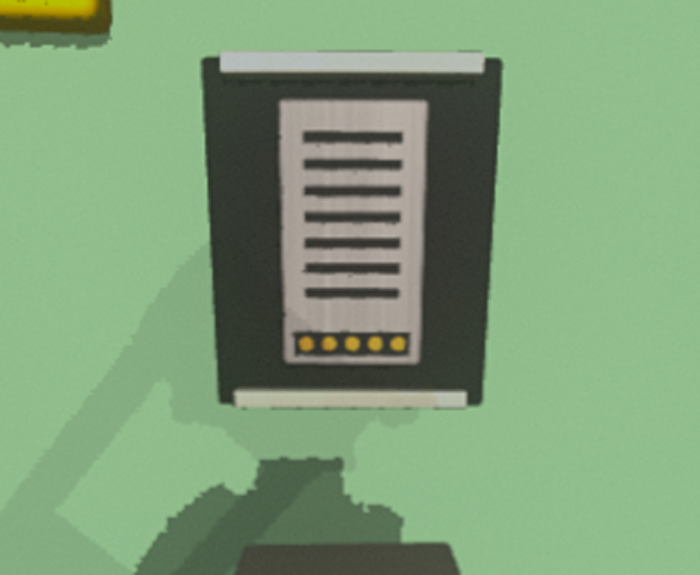

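The crop shows the PSU on the rail stand, top corners (279,100), (428,100), (419,362), (286,362).

```bash
python3 - <<'E'
from h import *
c,im=load('w7')
f=lambda L:np.array(L)/2.5+np.array([140,0])
ang=lambda v:np.degrees(np.arctan2(v[1],v[0])); n=np.linalg.norm
for nm,L,z in [('psu',[(279,100),(428,100),(419,362),(286,362)],.068),('deck',[(203,60),(501,60),(481,404),(220,404)],.036)]:
    Q=onplane(c,f(L),z); print(nm,Q.mean(0),ang(Q[0]-Q[3]),ang(Q[1]-Q[2]),ang(Q[1]-Q[0])+90,n(Q[0]-Q[3]),n(Q[1]-Q[0]),n(Q[2]-Q[3]))
g=cv2.cvtColor(im,6).astype(int)
rows=[(x,215+int(np.argmax(np.diff(g[215:270,x])))) for x in range(238,322,12)]; print(rows)
x=g[250,200:370]; d=np.diff(x); print('row250',[(200+i,int(d[i])) for i in np.where(abs(d)>18)[0]])
E
```

```text
psu [ 0.47340427 -0.36186981  0.068     ] -6.49091456931016 -6.864400228328102 -6.556430228633914 0.10253784578539672 0.05916461883656987 0.05849614770154421
deck [ 0.47258346 -0.36119111  0.036     ] -6.797006580314021 -6.709088677993137 -6.558393345884497 0.14829084225735814 0.1280900963965662 0.12831756502716263
[(238, 241), (250, 255), (262, 241), (274, 241), (286, 254), (298, 254), (310, 240)]
row250 [(np.int64(213), -20), (np.int64(215), -20), (np.int64(228), 22), (np.int64(328), 20), (np.int64(329), 25)]
```

```bash
python3 - <<'E'
from h import *
c,im=load('w7'); o=bot.get_obs(); p=np.array(o['ee_pos']);R=np.array(o['ee_rot'])
Q=onplane(c,[(228.5,241.5),(329,241.5),(228.5,250),(329,250)],p[2]-.001); print(((Q-p)@R).round(4))
E
```

```text
[[ 0.0305 -0.0228  0.001 ]
 [ 0.0305  0.022   0.001 ]
 [ 0.0263 -0.023   0.001 ]
 [ 0.0263  0.0222  0.001 ]]
```

jog_arm:
  deltas:
    - {"x": 50,"y": -7,"z": 0,"yaw": 0}
    - {"x": 101.4,"y": -13.5,"z": 0,"yaw": 0}
    - {"x": 101.4,"y": -13.5,"z": -50,"yaw": 0}
    - {"x": 101.4,"y": -13.5,"z": -100,"yaw": 0}
    - {"x": 101.4,"y": -13.5,"z": -145,"yaw": 0}
    - {"x": 101.4,"y": -13.5,"z": -170,"yaw": 0}
    - {"x": 101.4,"y": -13.5,"z": -170,"yaw": 0}
    - {"x": 101.4,"y": -13.5,"z": -170,"yaw": 0}

```text
time: 31.88
ee_pos: [0.475, -0.3628, 0.1103]
ee_rot: [[0.993, -0.116, 0.001], [-0.116, -0.993, -0.001], [0.002, 0.001, -1.0]]
ft_force: [-0.2, -0.3, -1.4]
opening: 0.0445
grasp_force: 63.8
```

jog_arm:
  deltas:
    - {"x": 0,"y": 0,"z": 0,"yaw": 0}
    - {"x": 0,"y": 0,"z": 0,"yaw": 0}
    - {"x": 0,"y": 0,"z": 0,"yaw": 0}
    - {"x": 0,"y": 0,"z": 0,"yaw": 0}

```text
time: 32.38
ee_pos: [0.4742, -0.3627, 0.109]
ee_rot: [[0.993, -0.117, 0.0], [-0.117, -0.993, -0.0], [0.0, 0.0, -1.0]]
ft_force: [0.3, 0.2, -0.8]
opening: 0.045
grasp_force: 63.8
```

jog_arm:
  deltas:
    - {"x": 0.6,"y": 0.9,"z": -2,"yaw": 0}
    - {"x": 0.6,"y": 0.9,"z": -4,"yaw": 0}
    - {"x": 0.6,"y": 0.9,"z": -5.7,"yaw": 0}
    - {"x": 0.6,"y": 0.9,"z": -5.7,"yaw": 0}
    - {"x": 0.6,"y": 0.9,"z": -5.7,"yaw": 0}
    - {"x": 0.6,"y": 0.9,"z": -5.7,"yaw": 0}

```text
time: 33.12
ee_pos: [0.4749, -0.3617, 0.1031]
ee_rot: [[0.993, -0.117, -0.0], [-0.117, -0.993, -0.0], [-0.0, 0.0, -1.0]]
ft_force: [-0.2, 1.4, -0.6]
opening: 0.0451
grasp_force: 63.7
```

jog_arm:
  claw: 85
  deltas:
    - {"x": 0,"y": 0,"z": -0.4,"yaw": 0}
    - {"x": 0,"y": 0,"z": -0.4,"yaw": 0}
    - {"x": 0,"y": 0,"z": -0.4,"yaw": 0}
    - {"x": 0,"y": 0,"z": 0,"yaw": 0}
    - {"x": 0,"y": 0,"z": 12,"yaw": 0}
    - {"x": 0,"y": 0,"z": 50,"yaw": 0}
    - {"x": 0,"y": 0,"z": 100,"yaw": 0}
    - {"x": -5,"y": 30,"z": 120,"yaw": 0}

```text
time: 34.12
ee_pos: [0.4709, -0.3337, 0.2282]
ee_rot: [[0.993, -0.119, 0.006], [-0.119, -0.993, -0.006], [0.006, 0.005, -1.0]]
ft_force: [0.1, 0.0, 0.5]
opening: 0.0851
grasp_force: 0.0
```

jog_arm:
  deltas:
    - {"x": -12,"y": 55,"z": 0,"yaw": 1}
    - {"x": -24,"y": 110,"z": 0,"yaw": 2}
    - {"x": -36,"y": 165,"z": 0,"yaw": 3}
    - {"x": -48,"y": 220,"z": 0,"yaw": 4}
    - {"x": -60,"y": 275,"z": 0,"yaw": 5}
    - {"x": -72,"y": 330,"z": 0,"yaw": 6}
    - {"x": -84,"y": 385,"z": -15,"yaw": 6.7}
    - {"x": -102,"y": 444,"z": -33,"yaw": 6.7}

```text
time: 35.12
ee_pos: [0.3684, 0.1123, 0.192]
ee_rot: [[1.0, -0.001, 0.004], [-0.001, -1.0, 0.001], [0.004, -0.001, -1.0]]
ft_force: [0.9, 1.1, -0.2]
opening: 0.0852
grasp_force: 0.0
```

jog_arm:
  deltas:
    - {"x": 0,"y": 0,"z": 0,"yaw": 0}
    - {"x": 0,"y": 0,"z": 0,"yaw": 0}
    - {"x": 0,"y": 0,"z": 0,"yaw": 0}

```text
time: 35.5
ee_pos: [0.3693, 0.1095, 0.1916]
ee_rot: [[1.0, -0.003, 0.002], [-0.003, -1.0, -0.0], [0.002, 0.0, -1.0]]
ft_force: [-1.5, 0.7, 0.7]
opening: 0.0851
grasp_force: 0.0
```

```bash
python3 - <<'E'
from h import *
c,im=snap('wrist','w8'); o=bot.get_obs(); print(o['time'],o['ee_pos'],np.round(o['ee_rot'],3))
x=cv2.resize(im[40:240,170:370],None,fx=3,fy=3,interpolation=cv2.INTER_CUBIC)
cv2.imwrite('pics/w8c.png',x[:,:,::-1])
E
```

```text
35.55 [0.36924762 0.1094254  0.19141275] [[ 1.    -0.003  0.001]
 [-0.003 -1.    -0.   ]
 [ 0.001  0.    -1.   ]]
```

View pics/w8c.png

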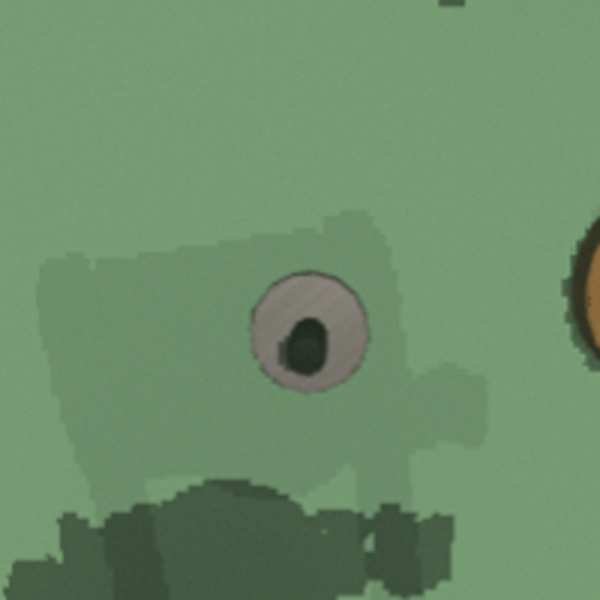

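The crop shows the antenna foot centred at (310,331) with radius 59, and the rod tip near (307,357).

```bash
python3 - <<'E'
from h import *
c,im=load('w8'); f=lambda L:np.array(L)/3+np.array([170,40])
Q=onplane(c,f([(310,331),(251,331),(369,331)]),.014); print(Q, Q[2]-Q[1]); print(onplane(c,f([(306,357)]),.06))
E
```

```text
[[0.417416   0.11497955 0.014     ]
 [0.41747207 0.13453544 0.014     ]
 [0.41737465 0.0954263  0.014     ]] [-9.74231557e-05 -3.91091364e-02  0.00000000e+00]
[[0.41598996 0.11529637 0.06      ]]
```

jog_arm:
  claw: 40
  deltas:
    - {"x": 48,"y": 5.6,"z": 0,"yaw": 0}
    - {"x": 48,"y": 5.6,"z": -40,"yaw": 0}
    - {"x": 48,"y": 5.6,"z": -80,"yaw": 0}
    - {"x": 48,"y": 5.6,"z": -115,"yaw": 0}
    - {"x": 48,"y": 5.6,"z": -136,"yaw": 0}
    - {"x": 48,"y": 5.6,"z": -146,"yaw": 0}
    - {"x": 48,"y": 5.6,"z": -146,"yaw": 0}
    - {"x": 48,"y": 5.6,"z": -146,"yaw": 0}

```text
time: 36.55
ee_pos: [0.4175, 0.1161, 0.0459]
ee_rot: [[1.0, -0.001, 0.002], [-0.001, -1.0, 0.0], [0.002, -0.0, -1.0]]
ft_force: [-0.6, -0.6, 0.3]
opening: 0.0403
grasp_force: 0.0
```

jog_arm:
  deltas:
    - {"x": 0,"y": 0,"z": 0,"yaw": 0}
    - {"x": 0,"y": 0,"z": 0,"yaw": 0}
    - {"x": 0,"y": 0,"z": 0,"yaw": 0}
    - {"x": 0,"y": 0,"z": 0,"yaw": 0}

```text
time: 37.05
ee_pos: [0.4164, 0.1163, 0.0447]
ee_rot: [[1.0, 0.0, 0.0], [0.0, -1.0, -0.0], [0.0, 0.0, -1.0]]
ft_force: [1.2, 0.8, -0.0]
opening: 0.0401
grasp_force: 0.0
```

jog_arm:
  claw: 2
  deltas:
    - {"x": 0.8,"y": -1.2,"z": 0.6,"yaw": 0}
    - {"x": 0.8,"y": -1.2,"z": 0.6,"yaw": 0}
    - {"x": 0.8,"y": -1.2,"z": 0.6,"yaw": 0}
    - {"x": 0.8,"y": -1.2,"z": 0.6,"yaw": 0}
    - {"x": 0.8,"y": -1.2,"z": 0.6,"yaw": 0}
    - {"x": 0.8,"y": -1.2,"z": 0.6,"yaw": 0}
    - {"x": 0.8,"y": -1.2,"z": 0.6,"yaw": 0}
    - {"x": 0.8,"y": -1.2,"z": 0.6,"yaw": 0}

```text
time: 38.05
ee_pos: [0.4173, 0.115, 0.0453]
ee_rot: [[1.0, -0.0, 0.0], [-0.0, -1.0, -0.0], [0.0, 0.0, -1.0]]
ft_force: [0.6, -0.4, 1.4]
opening: 0.0104
grasp_force: 58.4
```

jog_arm:
  deltas:
    - {"x": 0,"y": 0,"z": 20,"yaw": 0}
    - {"x": 0,"y": 0,"z": 75,"yaw": 0}
    - {"x": 0,"y": 0,"z": 135,"yaw": 0}
    - {"x": -4,"y": -40,"z": 180,"yaw": -1}
    - {"x": -9,"y": -85,"z": 215,"yaw": -2}
    - {"x": -13,"y": -135,"z": 235,"yaw": -3}
    - {"x": -17,"y": -190,"z": 235,"yaw": -4}
    - {"x": -22,"y": -245,"z": 235,"yaw": -5}

```text
time: 39.05
ee_pos: [0.3947, -0.1313, 0.2803]
ee_rot: [[0.996, -0.087, 0.0], [-0.087, -0.996, 0.0], [0.0, -0.0, -1.0]]
ft_force: [0.4, 0.3, -1.0]
opening: 0.0107
grasp_force: 58.5
```

jog_arm:
  deltas:
    - {"x": -5,"y": -55,"z": 0,"yaw": -1}
    - {"x": -10,"y": -110,"z": 0,"yaw": -1.7}
    - {"x": -15,"y": -165,"z": 0,"yaw": -1.7}
    - {"x": -21,"y": -219,"z": 0,"yaw": -1.7}
    - {"x": -21,"y": -219,"z": 0,"yaw": -1.7}
    - {"x": -21,"y": -219,"z": 0,"yaw": -1.7}
    - {"x": -21,"y": -219,"z": 0,"yaw": -1.7}
    - {"x": -21,"y": -219,"z": 0,"yaw": -1.7}

```text
time: 40.05
ee_pos: [0.3745, -0.3478, 0.2806]
ee_rot: [[0.993, -0.115, 0.0], [-0.115, -0.993, -0.0], [0.0, 0.0, -1.0]]
ft_force: [0.1, 0.3, -1.1]
opening: 0.0104
grasp_force: 58.7
```

```bash
python3 - <<'E'
from h import *
c,im=snap('wrist','w9'); o=bot.get_obs(); print(o['time'],o['ee_pos'],np.round(o['ee_rot'],3))
x=cv2.resize(im[0:230,140:420],None,fx=2.5,fy=2.5,interpolation=cv2.INTER_CUBIC)
cv2.imwrite('pics/w9c.png',x[:,:,::-1])
E
```

```text
40.1 [ 0.3745033  -0.34795293  0.2805994 ] [[ 0.993 -0.115  0.   ]
 [-0.115 -0.993 -0.   ]
 [ 0.001  0.    -1.   ]]
```

View pics/w9c.png

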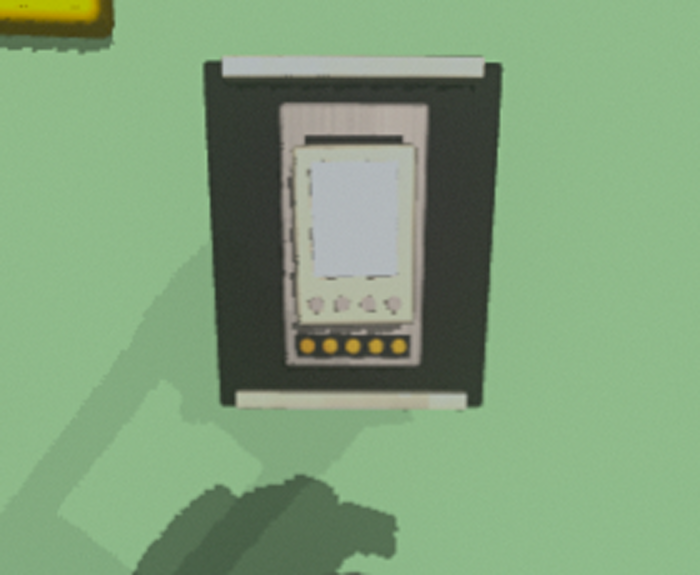

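The crop shows the relay box on the PSU, top corners (295,145), (415,144), (413,324), (300,325), with PSU top corners (280,103), (428,104), (420,366), (287,366).

```bash
python3 - <<'E'
from h import *
c,im=load('w9'); f=lambda L:np.array(L)/2.5+np.array([140,0])
ang=lambda v:np.degrees(np.arctan2(v[1],v[0])); n=np.linalg.norm
for nm,L,z in [('relay',[(295,145),(415,144),(413,324),(300,325)],.102),('psu',[(280,103),(428,104),(420,366),(287,366)],.068)]:
    Q=onplane(c,f(L),z); print(nm,Q.mean(0),ang(Q[0]-Q[3]),ang(Q[1]-Q[2]),ang(Q[1]-Q[0])+90,ang(Q[2]-Q[3])+90,n(Q[0]-Q[3]),n(Q[1]-Q[0]),n(Q[2]-Q[3]))
E
```

```text
relay [ 0.47295666 -0.36226977  0.102     ] -6.075244438627961 -5.672746847018262 -6.124273041650071 -6.078225987850999 0.06361260310107686 0.04367717384218943 0.04412379152924521
psu [ 0.47312262 -0.3618121   0.068     ] -6.480452722917106 -6.621369915377654 -6.9041555865372715 -6.575808852265425 0.10373553034026213 0.05915147406552469 0.058895638173675775
```

jog_arm:
  deltas:
    - {"x": 50,"y": -7,"z": 0,"yaw": 0}
    - {"x": 98.5,"y": -14,"z": 0,"yaw": 0}
    - {"x": 98.5,"y": -14,"z": -40,"yaw": 0}
    - {"x": 98.5,"y": -14,"z": -80,"yaw": 0}
    - {"x": 98.5,"y": -14,"z": -110,"yaw": 0}
    - {"x": 98.5,"y": -14,"z": -127,"yaw": 0}
    - {"x": 98.5,"y": -14,"z": -127,"yaw": 0}
    - {"x": 98.5,"y": -14,"z": -127,"yaw": 0}

```text
time: 41.1
ee_pos: [0.4734, -0.3635, 0.1552]
ee_rot: [[0.993, -0.117, 0.002], [-0.117, -0.993, -0.002], [0.003, 0.002, -1.0]]
ft_force: [0.5, -0.3, 0.2]
opening: 0.0105
grasp_force: 58.6
```

jog_arm:
  deltas:
    - {"x": 0,"y": 0,"z": 0,"yaw": 0}
    - {"x": 0,"y": 0,"z": 0,"yaw": 0}
    - {"x": 0,"y": 0,"z": 0,"yaw": 0}
    - {"x": 0,"y": 0,"z": 0,"yaw": 0}

```text
time: 41.6
ee_pos: [0.4727, -0.363, 0.1533]
ee_rot: [[0.993, -0.117, 0.0], [-0.117, -0.993, -0.0], [0.0, 0.0, -1.0]]
ft_force: [0.0, 0.3, -1.3]
opening: 0.0104
grasp_force: 58.6
```

jog_arm:
  deltas:
    - {"x": 0.3,"y": 0.9,"z": -2,"yaw": 0}
    - {"x": 0.3,"y": 0.9,"z": -4,"yaw": 0}
    - {"x": 0.3,"y": 0.9,"z": -5.7,"yaw": 0}
    - {"x": 0.3,"y": 0.9,"z": -6.2,"yaw": 0}
    - {"x": 0.3,"y": 0.9,"z": -6.2,"yaw": 0}
    - {"x": 0.3,"y": 0.9,"z": -6.2,"yaw": 0}
    - {"x": 0.3,"y": 0.9,"z": -6.2,"yaw": 0}

```text
time: 42.48
ee_pos: [0.473, -0.362, 0.1474]
ee_rot: [[0.993, -0.117, 0.0], [-0.117, -0.993, -0.0], [0.0, 0.0, -1.0]]
ft_force: [-2.4, 1.4, 3.5]
opening: 0.0103
grasp_force: 59.0
```

jog_arm:
  claw: 50
  deltas:
    - {"x": 0,"y": 0,"z": 0,"yaw": 0}
    - {"x": 0,"y": 0,"z": 0,"yaw": 0}
    - {"x": 0,"y": 0,"z": 0,"yaw": 0}
    - {"x": 0,"y": 0,"z": 0,"yaw": 0}
    - {"x": 0,"y": 0,"z": 15,"yaw": 0}
    - {"x": 0,"y": 0,"z": 60,"yaw": 0}
    - {"x": 0,"y": 0,"z": 110,"yaw": 0}
    - {"x": -30,"y": 4,"z": 132,"yaw": 0}

```text
time: 43.48
ee_pos: [0.4444, -0.3588, 0.2842]
ee_rot: [[0.993, -0.115, 0.006], [-0.115, -0.993, -0.005], [0.006, 0.005, -1.0]]
ft_force: [0.1, -0.2, 0.4]
opening: 0.05
grasp_force: 0.0
```

jog_arm:
  deltas:
    - {"x": -40,"y": 5,"z": 0,"yaw": 0}
    - {"x": -68,"y": 10,"z": 0,"yaw": 0}
    - {"x": -68,"y": 10,"z": 0,"yaw": 0}
    - {"x": -68,"y": 10,"z": 0,"yaw": 0}
    - {"x": -68,"y": 10,"z": 0,"yaw": 0}

```text
time: 44.1
ee_pos: [0.3757, -0.3481, 0.2791]
ee_rot: [[0.993, -0.116, 0.0], [-0.116, -0.993, -0.0], [0.0, -0.0, -1.0]]
ft_force: [-0.3, 0.4, 0.6]
opening: 0.0498
grasp_force: 0.0
```

```bash
python3 - <<'E'
from h import *
c,im=snap('wrist','w10'); c2,im2=snap('side','side1'); o=bot.get_obs(); print(o['time'],o['ee_pos'])
x=cv2.resize(im[0:200,200:360],None,fx=2.9,fy=2.9,interpolation=cv2.INTER_CUBIC)
y=cv2.resize(im2[80:280,220:450],None,fx=2.2,fy=2.9*200/200*1.0,interpolation=cv2.INTER_CUBIC)[:,:330]
y=cv2.resize(im2[80:290,220:450],(330,301),interpolation=cv2.INTER_CUBIC)
z=np.zeros((580,800,3),np.uint8); z[:580,:464]=x; z[:301,466:796]=y
cv2.imwrite('pics/fin.png',z[:,:,::-1])
E
```

```text
44.2 [ 0.37561091 -0.34804454  0.27875702]
```

View pics/fin.png

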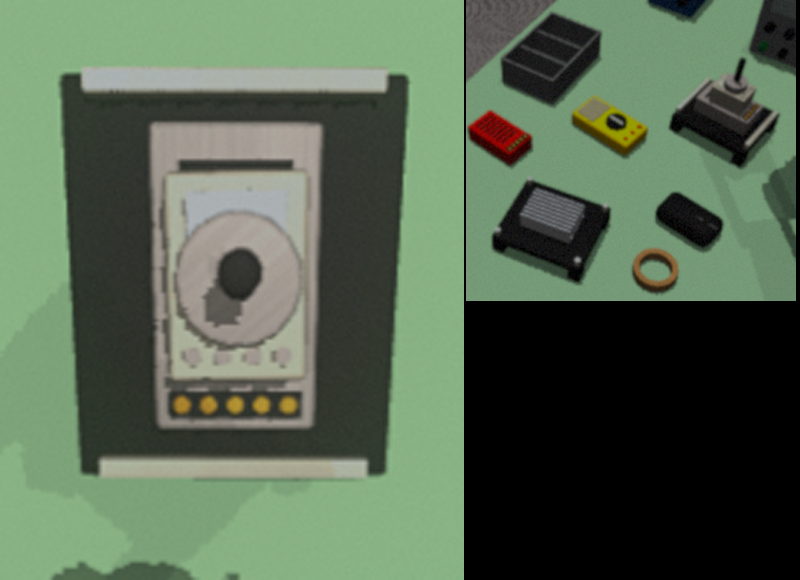

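The stack is upright: antenna foot centred at (238,279), relay corners (166,172)–(306,380). The heat sink sits between the four posts, and the mouse, tape and multimeter are where they were.

```bash
python3 - <<'E'
from h import *
c,im=load('w10'); f=lambda L:np.array(L)/2.9+np.array([200,0])
print(onplane(c,f([(238,279)]),.116)); Q=onplane(c,f([(166,172),(306,172),(304,378),(172,379)]),.102);print(Q.mean(0))
c,im=load('w6')
P=onplane(c,[(411.5,197),(504.5,240),(346.5,304)],.048); print('posts',(P[1]+P[2])/2)
Q=onplane(c,[(424,228),(480,253)],.066); a=np.radians(8.5); print('hs',Q,Q.mean(0)-.042*np.array([np.cos(a),np.sin(a),0]))
E
```

```text
[[ 0.47243567 -0.3620663   0.116     ]]
[ 0.47314375 -0.36197276  0.102     ]
posts [0.60529087 0.01800311 0.048     ]
hs [[ 6.45922075e-01  6.43289955e-02  6.60000000e-02]
 [ 6.55643116e-01 -4.00360767e-05  6.60000000e-02]] [0.60924393 0.02593648 0.066     ]
```

The heat sink numbers read off the oblique view are too rough, so I'll check it from above.

jog_arm:
  deltas:
    - {"x": 22,"y": 50,"z": 0,"yaw": 2}
    - {"x": 44,"y": 100,"z": 0,"yaw": 4}
    - {"x": 68,"y": 150,"z": 0,"yaw": 6}
    - {"x": 92,"y": 200,"z": 0,"yaw": 8}
    - {"x": 116,"y": 250,"z": 0,"yaw": 10}
    - {"x": 140,"y": 300,"z": -20,"yaw": 12}
    - {"x": 174,"y": 364,"z": -58,"yaw": 15.2}
    - {"x": 174,"y": 364,"z": -58,"yaw": 15.2}

```text
time: 45.2
ee_pos: [0.5489, 0.0191, 0.218]
ee_rot: [[0.988, 0.152, -0.005], [0.152, -0.988, 0.001], [-0.005, -0.002, -1.0]]
ft_force: [-0.2, 0.1, -0.4]
opening: 0.0501
grasp_force: 0.0
```

jog_arm:
  deltas:
    - {"x": 0,"y": 0,"z": 0,"yaw": 0}
    - {"x": 0,"y": 0,"z": 0,"yaw": 0}
    - {"x": 0,"y": 0,"z": 0,"yaw": 0}
    - {"x": 0,"y": 0,"z": 0,"yaw": 0}

```text
time: 45.7
ee_pos: [0.549, 0.0149, 0.222]
ee_rot: [[0.989, 0.146, 0.002], [0.146, -0.989, -0.0], [0.002, 0.001, -1.0]]
ft_force: [0.3, 0.0, 0.1]
opening: 0.0501
grasp_force: 0.0
```

```bash
python3 - <<'E'
from h import *
c,im=snap('wrist','w11'); g=cv2.cvtColor(im,cv2.COLOR_RGB2GRAY).astype(int)
ang=lambda v:np.degrees(np.arctan2(v[1],v[0]))
a=np.radians(8.5); e=np.array([np.cos(a),np.sin(a),0]); q=np.array([-np.sin(a),np.cos(a),0]); C=np.array([.6044,.0175,.066])
inner=proj(c,[C+s*.058*e+t*.045*q for s,t in [(1,1),(1,-1),(-1,-1),(-1,1)]])
exp=proj(c,[C+s*.042*e+t*.028*q for s,t in [(1,1),(1,-1),(-1,-1),(-1,1)]]); print('expected',exp.round(1))
m=np.zeros(g.shape,np.uint8); cv2.fillConvexPoly(m,inner.astype(np.int32),255)
for th in (90,120,150):
    mm=((g>th)&(m>0)).astype(np.uint8)*255
    mm=cv2.morphologyEx(mm,cv2.MORPH_CLOSE,np.ones((9,9)))
    k=max(cv2.findContours(mm,0,2)[0],key=cv2.contourArea); hull=cv2.convexHull(k)
    ap=cv2.approxPolyDP(hull,6,True).reshape(-1,2); print(th,ap.tolist())
E
```

```text
expected [[252.9  96.8]
 [317.   96.7]
 [313.6 189.9]
 [255.5 190. ]]
90 [[317, 96], [314, 189], [255, 189], [253, 96]]
120 [[316, 96], [314, 188], [256, 189], [253, 97]]
150 [[316, 97], [313, 189], [257, 189], [254, 97]]
```

The detected heat-sink corners match the expected ones to within 1 px, so it is centred and square. Handing in.

```bash
python3 -c "
from station import bot
print(bot.job_done())"
```

```text
the job is handed in; nothing more can be done
None
```

The job is handed in: the heat sink is on the post stand, and the power supply, relay box and antenna are stacked on the rail stand, all centred to about 1 mm and square to about 1° by my last camera measurements; the bystanders were not touched, and it took about 46 s of the 141 s.

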